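# Index the lid press's dial table to the next hole

## Task

Index the dial table of the lid press one station on, clockwise seen from above, so that the next bowl comes under the press: with the fingertips press the button of the indexing plunger in until the pin is out of its hole, turn the table, pushing gently on its index arm, to the next hole and no further, and let the plunger spring fully up so that the table is locked there; then take the hand away. Grip and lift nothing: the bowls stay standing in their nests, and the other things on the bench are left alone.

Things in the scene. Friction and masses are not known exactly. Their poses are not given: they have to be found in the camera images.
- dial (a joint): Angle of the dial table about its upright axis, rad: 0 at the start, growing CLOCKWISE seen from above; the next hole is at 1.047. The dial is a round aluminium plate, 330 mm across, top 84 mm above the bench, that carries six bowls and, on its rim, the index arm. With the pin out it turns with 2 to 4 N of sideways push on the arm's collar and stops where it is left.
- plunger (a joint): How far the spring plunger is pressed straight down, m: 0 fully up (pin locked in a hole), 0.014 at its stop; 4 N at first, 8 N at the stop. From 0.011 on the pin is out of the hole. Between holes it stays at about 0.011 by itself, riding under the index ring, and springs up by itself when the next hole comes over it.
- button_face (a point): Centre of the top face of the plunger's flat round black button, 54 mm across, on the end of the index arm, 205 mm from the axis; it moves with dial and plunger. Locked, it is 112 mm above the bench and 2 mm above the collar's rim; with the pin under the ring it is 9 mm below the rim, at the stop 12 mm.
- collar: Upright round aluminium collar around the button, fixed to the end of the index arm, so it moves with the dial only. Inside diameter 60 mm, outside 70 mm, 40 mm high, rim 110 mm above the bench; origin under its centre. Fingertips that press the button go into the collar and push its wall sideways to turn the dial. Not to be gripped; 35 N from the fingers is too much.
- table_axis (a point): Point on the dial's upright turning axis, at the dial plate's top (84 mm above the bench). The machine is fixed to the bench, but its place and heading vary. A press stand (head from 153 to 300 mm above the bench, lever up to 380 mm) stands on the side away from the robot, 90 degrees clockwise of the next hole.
- next_hole (a point): The hole to lock into: centre of its mouth in the top face (66 mm above the bench) of the fixed steel index ring around the dial, 205 mm from the axis, 60 degrees clockwise of the start. The ring has six 16 mm holes, 60 degrees apart, joined by a 10 mm wide circular slot in which the plunger's neck runs.
- bowl1: A clear-lidded black round portion bowl, 95 mm wide and 55 mm high, loose, standing between four 10 mm locating pins on the dial plate, its centre 110 mm from the table's axis; origin under its centre. To be left standing in its nest.
- bowl2: Another clear-lidded black round portion bowl, 95 mm wide and 55 mm high, loose, standing between four 10 mm locating pins on the dial plate, its centre 110 mm from the table's axis; origin under its centre. To be left standing in its nest.
- bowl3: Another clear-lidded black round portion bowl, 95 mm wide and 55 mm high, loose, standing between four 10 mm locating pins on the dial plate, its centre 110 mm from the table's axis; origin under its centre. To be left standing in its nest.
- bowl4: Another clear-lidded black round portion bowl, 95 mm wide and 55 mm high, loose, standing between four 10 mm locating pins on the dial plate, its centre 110 mm from the table's axis; origin under its centre. To be left standing in its nest.
- bowl5: Another clear-lidded black round portion bowl, 95 mm wide and 55 mm high, loose, standing between four 10 mm locating pins on the dial plate, its centre 110 mm from the table's axis; origin under its centre. To be left standing in its nest.
- bowl6: Another clear-lidded black round portion bowl, 95 mm wide and 55 mm high, loose, standing between four 10 mm locating pins on the dial plate, its centre 110 mm from the table's axis; origin under its centre. To be left standing in its nest.
- meal_tray: Bystander: closed black meal tray with a clear lid, 226 x 166 x 60 mm, loose on the bench to the robot's left; origin under its centre.
- label_roll: Bystander: roll of paper labels, 90 mm across, 50 mm high, lying flat, loose on the bench to the robot's right; origin under its centre.
- spoon: Bystander: steel serving spoon lying loose on the bench to the robot's right.
Mind the look-alikes: they are no part of the job. Leave any brown or yellow look-alike of the bowl4 alone. What is shaped like the bowl3 but pink is not meant.

How it is judged:
On the way, in this order (a step that is already met when the one before it is completed fails the run):
1. the plunger is pressed in until its pin is out of the hole, the table still near its start (value of joint plunger above 0.0095 m and value of joint dial between -0.15 and 0.15 rad), for 0.1 s.
2. the table is turned, the pin riding between the holes (value of joint plunger above 0.0085 m and value of joint dial between 0.3 and 0.98 rad), for 0.1 s.
3. the pin has sprung up into the next hole (value of joint dial between 1.017 and 1.077 rad and value of joint plunger below 0.003 m), for 0.2 s.
At the end, for the whole second after the job is handed in: The dial stands 60 degrees (1.047 rad, within 0.03) clockwise of its start and at rest, the plunger has sprung up to within 3 mm of its top, and all six bowls stand upright in their nests (within 12 mm of their circle) (all of step 3 and velocity of joint dial between -0.05 and 0.05 rad/s and angle between each of bowl1, bowl2, bowl3, bowl4, bowl5, bowl6's own z axis and vertical below 0.12 rad and height (world z) of bowl1 between 0.078 and 0.094 m and horizontal distance between bowl1 and table_axis between 0.098 and 0.122 m and height (world z) of bowl2 between 0.078 and 0.094 m and horizontal distance between bowl2 and table_axis between 0.098 and 0.122 m and height (world z) of bowl3 between 0.078 and 0.094 m and horizontal distance between bowl3 and table_axis between 0.098 and 0.122 m and height (world z) of bowl4 between 0.078 and 0.094 m and horizontal distance between bowl4 and table_axis between 0.098 and 0.122 m and height (world z) of bowl5 between 0.078 and 0.094 m and horizontal distance between bowl5 and table_axis between 0.098 and 0.122 m and height (world z) of bowl6 between 0.078 and 0.094 m and horizontal distance between bowl6 and table_axis between 0.098 and 0.122 m); the robot touches nothing.
It fails at once if the table is turned the wrong way or carried well past the next hole (more than 10 degrees) (value of joint dial below -0.17 rad or value of joint dial above 1.22 rad).
It fails at once if the collar of the index arm is gripped or shoved hard (over 35 N of finger force) (contact force between the fingers and collar above 35 N).
It fails at once if a bowl is gripped or pressed (over 5 N of finger force) (contact force between the fingers and bowl1 above 5 N or contact force between the fingers and bowl2 above 5 N or contact force between the fingers and bowl3 above 5 N or contact force between the fingers and bowl4 above 5 N or contact force between the fingers and bowl5 above 5 N or contact force between the fingers and bowl6 above 5 N).
It fails at once if a bowl is lifted (15 mm) or tipped (height (world z) of any of bowl1, bowl2, bowl3, bowl4, bowl5, bowl6 above 0.099 m or angle between any of bowl1, bowl2, bowl3, bowl4, bowl5, bowl6's own z axis and vertical above 0.3 rad).
It fails at once if a bystander is moved by more than 30 mm (distance of any of meal_tray, label_roll, spoon from where it was at the start of the episode above 0.03 m).
It also fails if it takes over 45 s, if anything falls off the work surface, if the arm or the gripper's body presses on something with over 40 N, if the wrist force passes 120 N, or if a joint passes its speed limit or range.

## Robot

A 6-joint arm with a two-finger parallel gripper is mounted at the origin on the work surface. World frame = base frame: x ahead of the robot, y to its left, z up, the work surface at z = 0. Lengths are in m, angles in rad, forces in N, time in s.
With the tool pointing down it reaches from about 0.4 to 0.825 m from the base axis. Payload 7 kg.
Tool frame: the origin (TCP) lies at the centre of the arm's flange, where the gripper is bolted on; the fingertips stand 178 mm ahead of it and the grasp point (between the pads) lies 159 mm ahead of it; x points along the fingers, y is the direction in which the jaws open and shut, and the axes are right-handed (so a half turn about x gives the same grasp; the last joint's range is limited). The gripper opens to 88 mm and grips with 3 to 60 N. Pads are 19 mm wide; open, the fingers measure 130 mm over their backs; the gripper's body (78 mm by 193 mm) begins 47 mm behind the grasp point.
Start: joints at [1.634, 0.359, 0.012, 0, -1.224, -0.288], TCP at [0.15, 0.658, 0.405] pointing down, gripper open.
Joint ranges: [-3.07, 3.07], [-1.43, 2.12], [-1.02, 1.25], [-3.03, 1.67], [-3.05, -0], [-3.03, 3.03]. Speed limits (rad/s): [2.39, 2.39, 3.01, 3.14, 3.14, 3.14].

## Interface

Orientations are given as [roll, pitch, yaw] about the fixed x, y, z axes, in that order (R = Rz(yaw) Ry(pitch) Rx(roll)).
In Python, from station import status, viewer, arm gives the robot as it stands. The module is installed in compiled form; this text tells all that it offers.
- The arm moves only by the tool apply_moves, never from a script. Its argument "commands" is a list of rows, each an object of numbers: "dx", "dy", "dz": the shift along the world's x, y, z in mm; "spin": the turn about the world's z in degrees; "hand": the closure, from 0 (fully open) to 1 (shut). A call has exactly 5 rows; each row shifts and turns the commanded pose from where the row before left it; what a row does not reach is not made up. A row lasts 1/8 s, in which the tool goes at most 62.5 mm and 10.7 degrees, less where a joint would pass 70% of its speed; a pose out of reach is approached as far as the arm can. A call is refused whole if a number of a shift passes 62.5 or a number of a turn 10.7, either way. A call with a gripper value outside its range is refused whole. The fingers move at their own pace and stop on an object; "grip_force" is the grip in N (left out, the last holds). Time passes only in rows, so rows that do not move let the fingers close, or fill a call up. It gives the time, the measured TCP pose, the force and the opening at its end, in the units of the state.
- status.get_state(): the state, without advancing time (a new reading comes with each control period).
- viewer.grab_frame(name): name is "scene" or "side" or "wrist"; returns the picture (400x640x3 uint8, red, green, blue); there is no depth.
- viewer.camera_info(name): a dict with "fx", "fy", "cx", "cy" (pixels), "eye" and "attitude" of the camera in the world; the wrist camera has in their place "T_tool_cam" (4x4, takes a point from camera to tool coordinates, whose origin is the TCP and whose axes are the tool frame's). Camera axes: x right, y up, looking along -z (the intrinsics and any distortion apply to the point x, -y, -z); pixel columns grow to the right and rows downward; lengths in m; the calibration is good to about 2 mm. A picture is of the moment at which its call begins: read the wrist's pose just before it. camera_info takes no time and is no camera call.
- arm.job_done(): hands the job in, once; it reports no verdict.
The state is a dict: "t": time; "q": joint angles; "qd": joint speeds; "joint_efforts": joint torques, N m; "eef_pos": TCP position; "ee_rot": TCP orientation; "force": force on the tool from outside, world axes, zero at the start; "moment": the same for the moment, N m; "width": finger opening in m.
Only numpy, scipy, OpenCV 4.12 (cv2) and the standard library are available. Lean on these libraries where they do the work, as an engineer would, in place of code of your own. Each camera call takes 0.05 s, during which the arm holds its last target.

## Working session

There is one attempt and no reset: what is moved stays moved. The work goes in short steps, Python scripts to look and compute and a tool call to move; the robot and the scene stay as the last step left them, time stands still between calls to the robot, and variables do not carry over. Pictures are saved under pics/ and viewed, and the job is handed in when it is done.

Besides the shell and the picture viewer there is one more tool, called after ">>>" as name([rows], argument=value, ...), one row to a line, values as JSON. apply_moves: Moves the arm, as the interface text tells. Its arguments: {"type":"object","properties":{"commands":{"type":"array","items":{"type":"object","properties":{"dx":{"type":"number"},"dy":{"type":"number"},"dz":{"type":"number"},"spin":{"type":"number"},"hand":{"type":"number"}}}},"grip_force":{"type":"number"}},"required":["commands"]}

```bash
mkdir -p pics; python3 - <<'E'
from station import status, viewer, arm
import cv2
print(status.get_state())
for n in ["scene","side","wrist"]:
    print(n,viewer.camera_info(n))
    cv2.imwrite(f"pics/{n}0.png",viewer.grab_frame(n)[:,:,::-1])
E
```

```text
{'t': 0.0, 'q': array([ 1.63409015e+00,  3.59367055e-01,  1.10462339e-02, -3.70616398e-04,
       -1.22414362e+00, -2.88080790e-01]), 'qd': array([-0.00100682,  0.00100189, -0.00157182, -0.00066997,  0.00205503,
        0.00078364]), 'joint_efforts': array([-2.90268881e-04, -5.82716775e+01,  2.93048126e+01,  6.99684799e+00,
        6.86174812e-03, -1.63386785e-04]), 'eef_pos': array([0.15042429, 0.65780525, 0.4037261 ]), 'ee_rot': array([ 1.65300403,  1.5690922 , -1.7135018 ]), 'force': array([-0.21925192, -0.43176474,  0.62592131]), 'moment': array([-0.01467046, -0.06646818,  0.02227004]), 'width': 0.08781162654998302}
scene {'fx': 450.5832355896362, 'fy': 450.5832355896362, 'cx': 319.0616554011754, 'cy': 192.33428483865978, 'eye': array([ 1.31968385, -0.41289682,  1.11808466]), 'attitude': array([0.72868776, 0.01130155, 1.02106643])}
side {'fx': 432.7982679577158, 'fy': 432.7982679577158, 'cx': 313.5382318270744, 'cy': 199.42875476291164, 'eye': array([ 0.30482432, -0.82503675,  0.9485852 ]), 'attitude': array([ 0.79297468, -0.00377748, -0.29090461])}
wrist {'fx': 280.395803429885, 'fy': 280.395803429885, 'cx': 317.26151829877676, 'cy': 197.09046977823198, 'T_tool_cam': array([[ 1.04164617e-04,  3.00419915e-01, -9.53807037e-01,
         2.00803492e-02],
       [ 9.99999115e-01, -1.29631764e-03, -2.99091011e-04,
        -4.23635708e-04],
       [-1.32628979e-03, -9.53806162e-01, -3.00419784e-01,
        -8.12085750e-02],
       [ 0.00000000e+00,  0.00000000e+00,  0.00000000e+00,
         1.00000000e+00]])}
```

View pics/scene0.png

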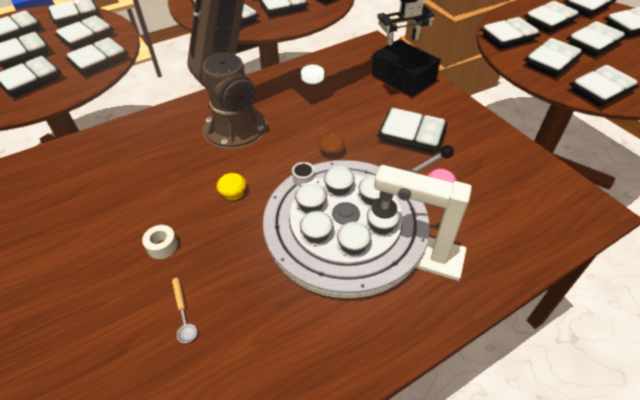

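View pics/side0.png

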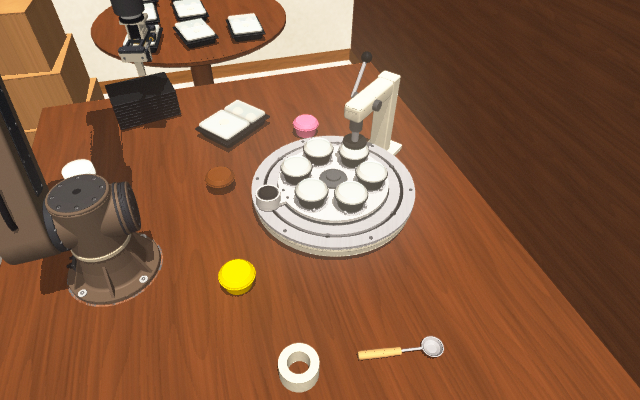

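View pics/wrist0.png

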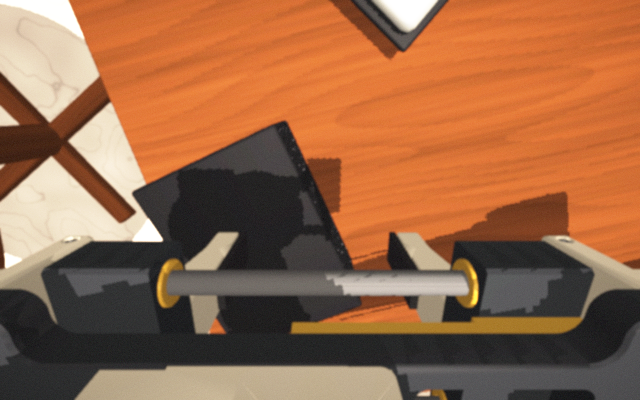

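The scene view shows the collar with its black button at about (303,172) and the hub at (346,212). In the side view they are at (268,196) and (333,178). Next I'll enlarge both views and cast rays.

```bash
cat > h.py <<'E'
import numpy as np, cv2
from scipy.spatial.transform import Rotation as R
from station import status, viewer, arm
def cam(n):
    i=viewer.camera_info(n)
    if 'eye' in i: return i,np.array(i['eye']),R.from_euler('xyz',i['attitude']).as_matrix()
    s=status.get_state(); Rt=R.from_euler('xyz',s['ee_rot']).as_matrix(); T=np.array(i['T_tool_cam'])
    return i,s['eef_pos']+Rt@T[:3,3],Rt@T[:3,:3]
def plane(n,uv,z,c=None):
    i,e,M=c or cam(n); uv=np.atleast_2d(uv).astype(float)
    d=np.c_[(uv[:,0]-i['cx'])/i['fx'],-(uv[:,1]-i['cy'])/i['fy'],-np.ones(len(uv))]@M.T
    return e+d*((z-e[2])/d[:,2])[:,None]
def proj(n,P,c=None):
    i,e,M=c or cam(n); p=(np.atleast_2d(P)-e)@M
    return np.c_[i['cx']+i['fx']*p[:,0]/-p[:,2],i['cy']-i['fy']*p[:,1]/-p[:,2]]
E
python3 - <<'E'
from h import *
for n,uv in [("scene",[(303,172),(346,212)]),("side",[(268,196),(333,178)])]:
    print(n,plane(n,uv[0],.111),plane(n,uv[1],.09))
a=cv2.imread("pics/scene0.png")[140:300,250:450]; b=cv2.imread("pics/side0.png")[125:255,240:425]
cv2.imwrite("pics/c1.png",cv2.resize(a,(800,600),interpolation=cv2.INTER_CUBIC)); cv2.imwrite("pics/c2.png",cv2.resize(b,(800,562),interpolation=cv2.INTER_CUBIC))
E
```

```text
scene [[0.44800642 0.04901799 0.111     ]] [[0.63932579 0.08328485 0.09      ]]
side [[0.4342955  0.03754194 0.111     ]] [[0.63960542 0.07980407 0.09      ]]
```

View pics/c1.png

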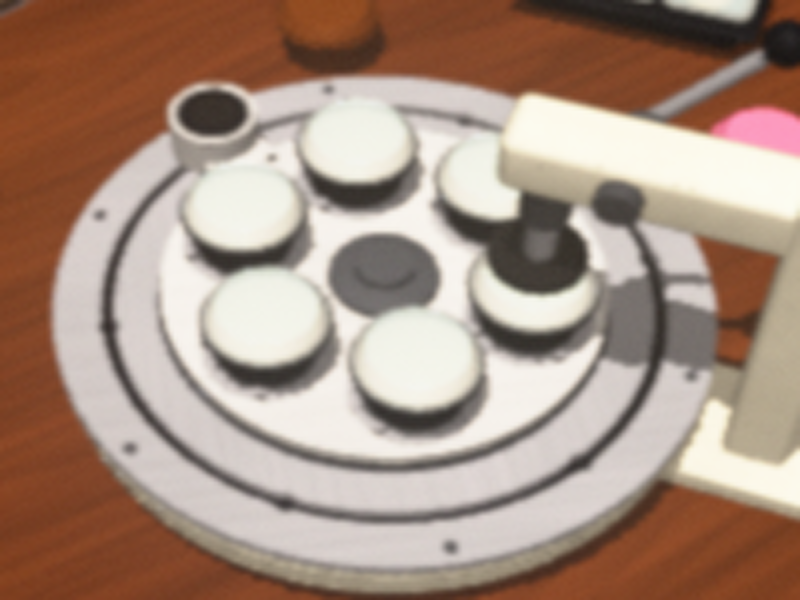

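View pics/c2.png

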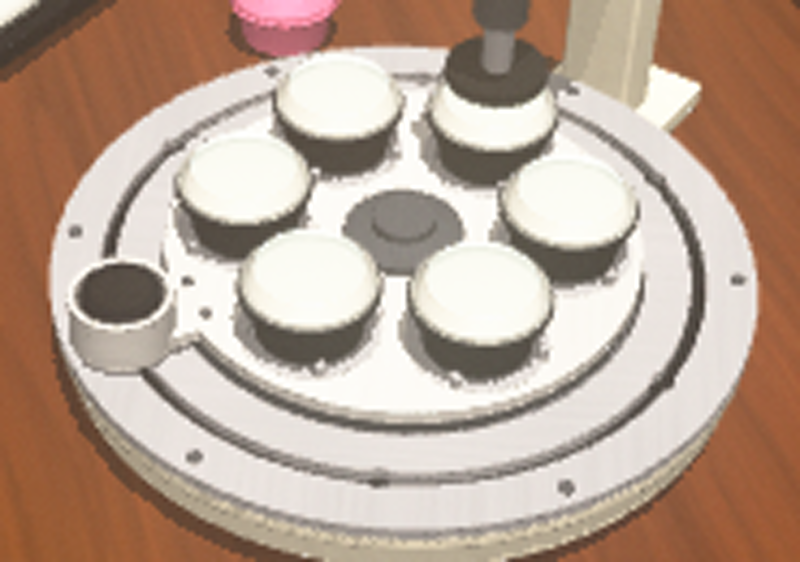

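```bash
python3 - <<'E'
from h import *
from scipy.optimize import least_squares
ax0=np.array([.6395,.0815])
for n,box in [("scene",(285,155,325,190)),("side",(250,178,285,212))]:
    im=cv2.imread(f"pics/{n}0.png"); g=im.max(2)
    x0,y0,x1,y1=box; m=(g[y0:y1,x0:x1]<85).astype(np.uint8)
    k,l,s,c=cv2.connectedComponentsWithStats(m)
    for j in range(1,k):
        if s[j,4]>40:
            p=c[j]+[x0,y0]; print(n,p,s[j],plane(n,p,.112))
            ct=cv2.findContours((l==j).astype(np.uint8),0,1)[0][0][:,0]+[x0,y0]
            P=plane(n,ct,.112)[:,:2]; print(' extent mm',np.ptp(P,0)*1e3, 'enclosing',cv2.minEnclosingCircle((P*1e3).astype(np.float32)))
    # slot: darkest along radial lines 0.195-.215
    g=cv2.GaussianBlur(im.max(2),(0,0),.7).astype(float); pts=[]
    for a in np.radians(np.arange(0,360,2)):
        r=np.linspace(.19,.22,61); Q=np.c_[ax0[0]+r*np.cos(a),ax0[1]+r*np.sin(a),0*r+.066]
        uv=proj(n,Q).astype(np.float32)
        v=cv2.remap(g.astype(np.float32),uv[:,0].reshape(1,-1),uv[:,1].reshape(1,-1),cv2.INTER_LINEAR)[0]
        w=np.clip(np.percentile(v,75)-25-v,0,None)
        if w.max()>15 and 0.194<r[w.argmax()]<.216: pts.append([*Q[w.argmax(),:2]])
    pts=np.array(pts)
    f=least_squares(lambda p:np.hypot(*(pts-p[:2]).T)-p[2],[*ax0,.205],loss='soft_l1',f_scale=.001)
    print(n,len(pts),'axis,r',f.x, 'med res mm',np.median(abs(f.fun))*1e3)
E
```

```text
scene [302.58695652 169.70289855] [ 10  10  16  11 138] [[0.4394786  0.05251498 0.112     ]]
 extent mm [47.65531409 46.49843092] enclosing ((438.95098876953125, 52.756019592285156), 24.291236877441406)
scene 140 axis,r [0.64044767 0.08067023 0.20510102] med res mm 0.5337020747104987
side [264.89285714 194.71428571] [ 9  9 18 12 56] [[0.42695525 0.04399393 0.112     ]]
 extent mm [47.04884768 48.44274989] enclosing ((435.7669372558594, 51.05341339111328), 26.636764526367188)
side 140 axis,r [0.63940791 0.07979613 0.20521647] med res mm 0.620422087722311
```

```bash
python3 - <<'E'
from h import *
ax=np.array([.640,.080]); 
P=np.array([.4369,.0525]); a=np.arctan2(*(P-ax)[::-1]); print('arm ang',np.degrees(a))
H=lambda k:np.r_[ax+.205*np.array([np.cos(a-k*np.pi/3),np.sin(a-k*np.pi/3)]),.066]
B=np.r_[ax+.205*np.array([np.cos(a),np.sin(a)]),.112]
print('button',B,'hole',H(1))
for n in ["scene","side"]:
    im=cv2.imread(f"pics/{n}0.png"); s=4
    big=cv2.resize(im,None,fx=s,fy=s,interpolation=cv2.INTER_CUBIC)
    for Q in [H(k) for k in range(1,6)]+[B]+[np.r_[B[:2]+.03*np.array([np.cos(t),np.sin(t)]),.110] for t in np.linspace(0,6.28,20)]:
        u=(proj(n,Q)[0]+.5)*s; cv2.circle(big,tuple(int(x) for x in u),2,(0,0,255),-1)
    c=(245*s,140*s) if n=="scene" else (240*s,125*s)
    cv2.imwrite(f"pics/v_{n}.png",big[c[1]:c[1]+600,c[0]:c[0]+740])
# lever knob triangulation
def ray(n,uv):
    i,e,M=cam(n); return e,plane(n,uv,0)[0]-e
e1,d1=ray("scene",(447,152)); e2,d2=ray("side",(366,57))
t=np.linalg.lstsq(np.c_[d1,-d2],e2-e1,rcond=None)[0]; print('lever',e1+t[0]*d1,e2+t[1]*d2)
s=status.get_state(); print(R.from_euler('xyz',s['ee_rot']).as_matrix().round(3))
E
```

```text
arm ang -172.28897329609367
button [0.43685373 0.05249374 0.112     ] hole [0.51460574 0.24217669 0.066     ]
lever [0.79280811 0.26512244 0.36183046] [0.7925454  0.2655391  0.36238705]
[[-0.    -0.223 -0.975]
 [-0.001 -0.975  0.223]
 [-1.     0.001 -0.   ]]
```

View pics/v_scene.png

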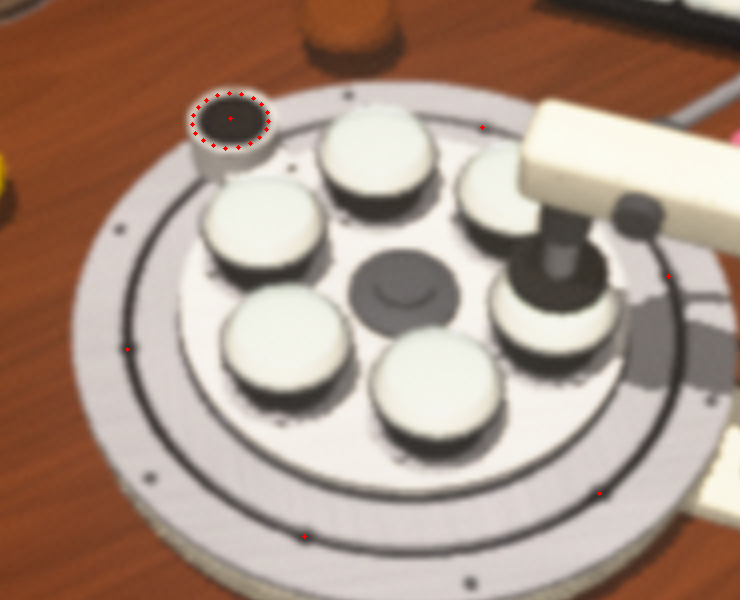

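View pics/v_side.png

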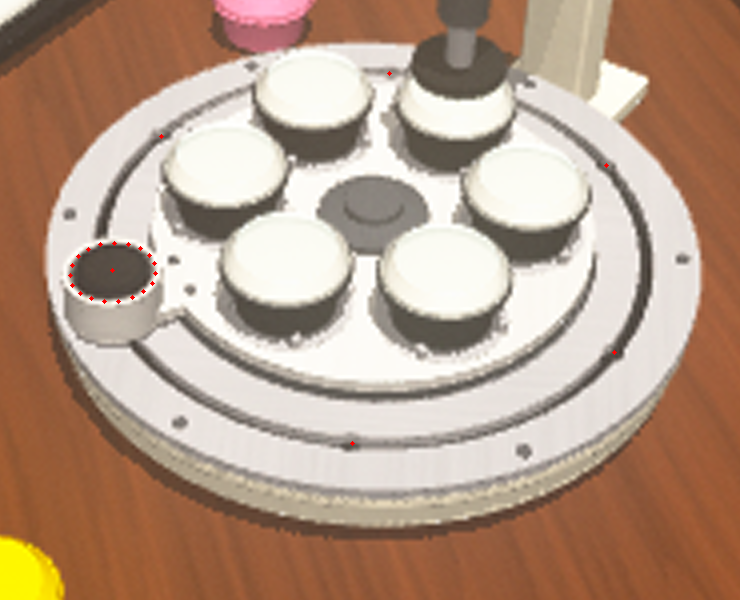

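>>> apply_moves([
  {"dx": 48, "dy": -35, "dz": 0, "hand": 1},
  {"dx": 48, "dy": -35, "dz": 0, "hand": 1},
  {"dx": 48, "dy": -35, "dz": 0, "hand": 1},
  {"dx": 48, "dy": -35, "dz": 0, "hand": 1},
  {"dx": 48, "dy": -35, "dz": 0, "hand": 1},
], grip_force=10)

```text
invalid input at $.commands[0]: expected keys dx, dy, dz, spin, hand
```

>>> apply_moves([
  {"dx": 8, "dy": -60, "dz": 0, "hand": 1},
  {"dx": 8, "dy": -60, "dz": 0, "hand": 1},
  {"dx": 8, "dy": -60, "dz": 0, "hand": 1},
  {"dx": 8, "dy": -60, "dz": 0, "hand": 1},
  {"dx": 8, "dy": -60, "dz": 0, "hand": 1},
])

```text
invalid input at $.commands[0]: expected keys dx, dy, dz, spin, hand
```

>>> apply_moves([
  {"dx": 6, "dy": -50, "dz": -10, "hand": 1},
  {"dx": 0, "dy": -50, "dz": -20, "hand": 1},
  {"dx": 0, "dy": -30, "dz": -20, "hand": 1},
  {"dx": 0, "dy": 0, "dz": -10, "hand": 1},
  {"dx": 0, "dy": 0, "dz": 0, "hand": 1},
])

```text
invalid input at $.commands[0]: expected keys dx, dy, dz, spin, hand
```

```bash
cat > st.py <<'E'
from h import *
s=status.get_state(); M=R.from_euler('xyz',s['ee_rot']).as_matrix()
print('t',s['t'],'tip',(s['eef_pos']+M@[.178,0,0]).round(4),'F',s['force'].round(1),'w',s['width'].round(4),'yax',M[:,1].round(3),'q',s['q'].round(2))
E
python3 st.py; python3 - <<'E'
from h import *
c=cam("wrist"); im=viewer.grab_frame("wrist")[:,:,::-1].copy()
cv2.imwrite("pics/w1.png",im)
im=viewer.grab_frame("side")[:,:,::-1].copy(); cv2.imwrite("pics/s1.png",im)
E
```

```text
Traceback (most recent call last):
  File "st.py", line 3, in <module>
    print('t',s['t'],'tip',(s['eef_pos']+M@[.178,0,0]).round(4),'F',s['force'].round(1),'w',s['width'].round(4),'yax',M[:,1].round(3),'q',s['q'].round(2))
                                                                                            ^^^^^^^^^^^^^^^^
AttributeError: 'float' object has no attribute 'round'
```

View pics/w1.png

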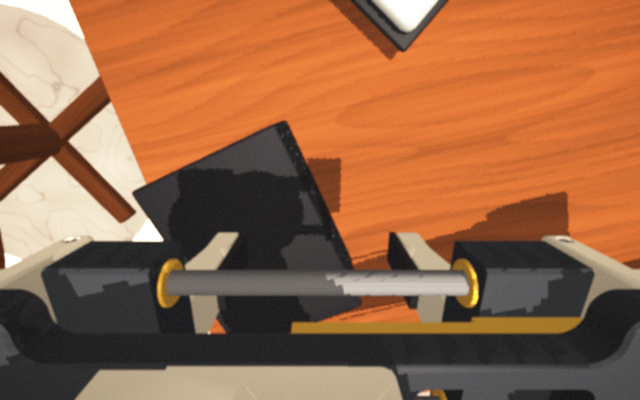

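View pics/s1.png

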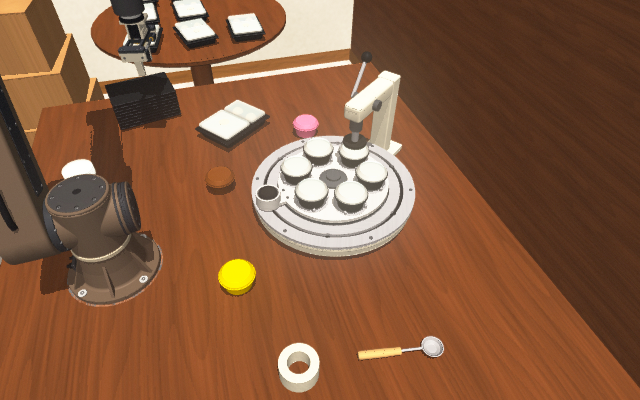

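The calls were refused because every row needs all five keys, so the arm hasn't moved. I'll send them again with `spin` included.

>>> apply_moves([
  {"dx": 48, "dy": -35, "dz": 0, "spin": 0, "hand": 1},
  {"dx": 48, "dy": -35, "dz": 0, "spin": 0, "hand": 1},
  {"dx": 48, "dy": -35, "dz": 0, "spin": 0, "hand": 1},
  {"dx": 48, "dy": -35, "dz": 0, "spin": 0, "hand": 1},
  {"dx": 48, "dy": -35, "dz": 0, "spin": 0, "hand": 1},
], grip_force=10)

```text
t: 0.88
eef_pos: [0.3917, 0.4817, 0.4048]
ee_rot: [-1.717, 1.571, 1.2]
force: [0.5, 0.9, 0.7]
width: 0.0431
```

```bash
sed -i "s/s\['width'\].round(4)/round(s['width'],4)/" st.py; python3 st.py
```

```text
t 0.875 tip [0.3917 0.4817 0.2268] F [0.5 0.9 0.7] w 0.0431 yax [-0.223 -0.975 -0.   ] q [ 1.2   0.27 -0.11  0.   -1.19  0.14]
```

>>> apply_moves([
  {"dx": 8, "dy": -60, "dz": 0, "spin": 0, "hand": 1},
  {"dx": 8, "dy": -60, "dz": 0, "spin": 0, "hand": 1},
  {"dx": 8, "dy": -60, "dz": 0, "spin": 0, "hand": 1},
  {"dx": 8, "dy": -60, "dz": 0, "spin": 0, "hand": 1},
  {"dx": 8, "dy": -60, "dz": 0, "spin": 0, "hand": 1},
])

```text
t: 1.5
eef_pos: [0.4303, 0.181, 0.4049]
ee_rot: [-2.252, 1.57, 0.665]
force: [-0.2, -0.2, 0.8]
width: 0.0006
```

>>> apply_moves([
  {"dx": 6, "dy": -50, "dz": -10, "spin": 0, "hand": 1},
  {"dx": 0, "dy": -50, "dz": -20, "spin": 0, "hand": 1},
  {"dx": 0, "dy": -30, "dz": -20, "spin": 0, "hand": 1},
  {"dx": 0, "dy": 0, "dz": -10, "spin": 0, "hand": 1},
  {"dx": 0, "dy": 0, "dz": 0, "spin": 0, "hand": 1},
])

```text
t: 2.12
eef_pos: [0.4365, 0.0531, 0.3443]
ee_rot: [0.788, 1.57, -2.578]
force: [1.2, -0.8, 0.9]
width: 0.0005
```

```bash
python3 st.py; python3 - <<'E'
from h import *
im=viewer.grab_frame("wrist")[:,:,::-1].copy()
cv2.imwrite("pics/w2.png",im)
im=viewer.grab_frame("side")[:,:,::-1].copy(); cv2.imwrite("pics/s2.png",cv2.resize(im[60:260,170:430],(780,600)))
E
```

```text
t 2.125 tip [0.4364 0.053  0.1663] F [ 1.2 -0.8  0.9] w 0.0005 yax [-0.223 -0.975  0.001] q [ 0.57  0.02 -0.57 -0.   -0.99  0.77]
```

View pics/w2.png

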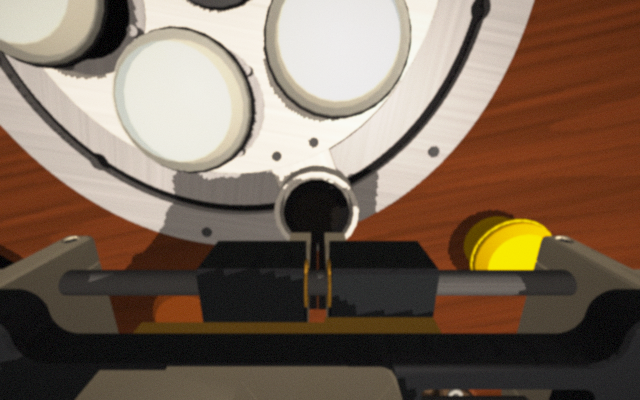

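View pics/s2.png

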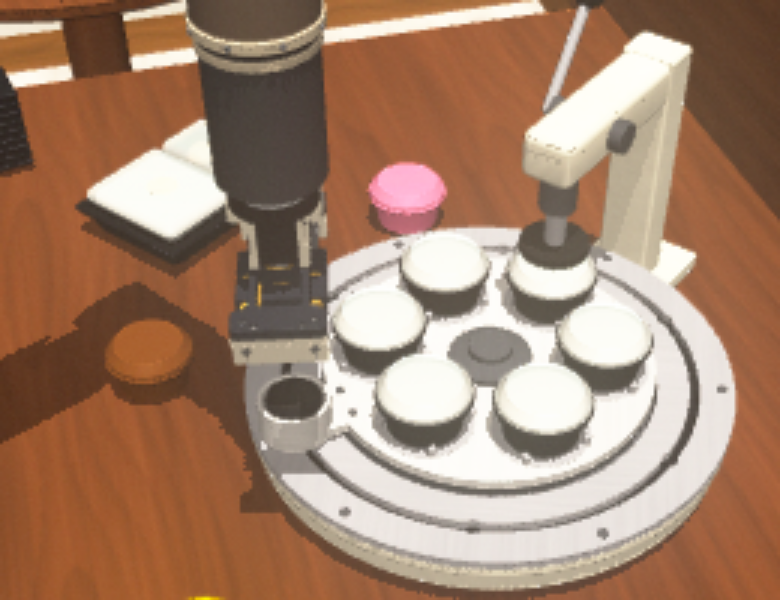

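The tip is over the button centre to within about 1 mm, and the closed fingers fit inside the collar. I'll lower to just above the button.

>>> apply_moves([
  {"dx": 0, "dy": 0, "dz": -20, "spin": 0, "hand": 1},
  {"dx": 0, "dy": 0, "dz": -20, "spin": 0, "hand": 1},
  {"dx": 0, "dy": 0, "dz": -8, "spin": 0, "hand": 1},
  {"dx": 0, "dy": 0, "dz": -4, "spin": 0, "hand": 1},
  {"dx": 0, "dy": 0, "dz": -3, "spin": 0, "hand": 1},
])

```text
t: 2.85
eef_pos: [0.4368, 0.0534, 0.2901]
ee_rot: [-2.547, 1.57, 0.371]
force: [-0.6, -0.5, 2.8]
width: 0.0004
```

```bash
python3 st.py; python3 - <<'E'
from h import *
im=viewer.grab_frame("side")[:,:,::-1].copy(); cv2.imwrite("pics/s3.png",cv2.resize(im[140:230,220:320],(800,600),interpolation=cv2.INTER_CUBIC))
im=viewer.grab_frame("scene")[:,:,::-1].copy(); cv2.imwrite("pics/c3.png",cv2.resize(im[130:220,260:360],(800,600),interpolation=cv2.INTER_CUBIC))
E
```

```text
t 2.85 tip [0.437  0.0534 0.1121] F [-0.6 -0.5  2.8] w 0.0004 yax [-0.222 -0.975 -0.001] q [ 0.57  0.08 -0.65  0.   -0.84  0.77]
```

View pics/s3.png

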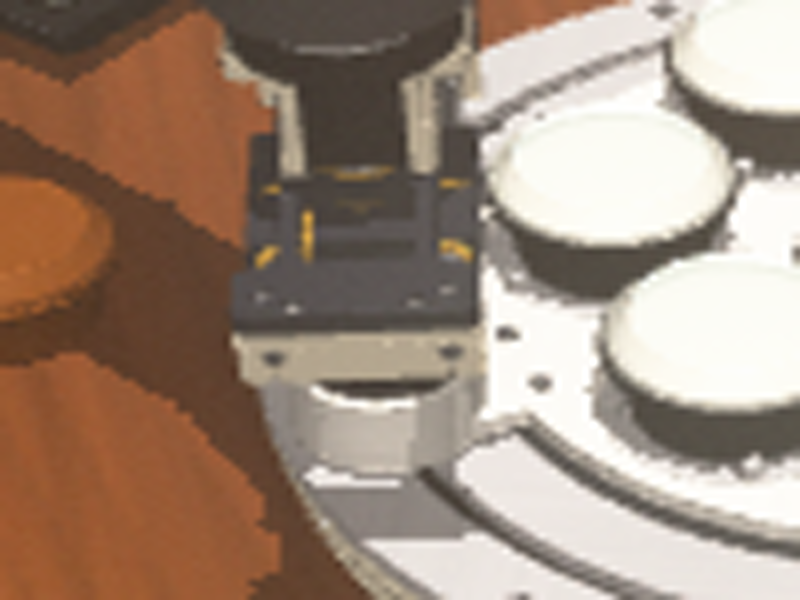

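View pics/c3.png

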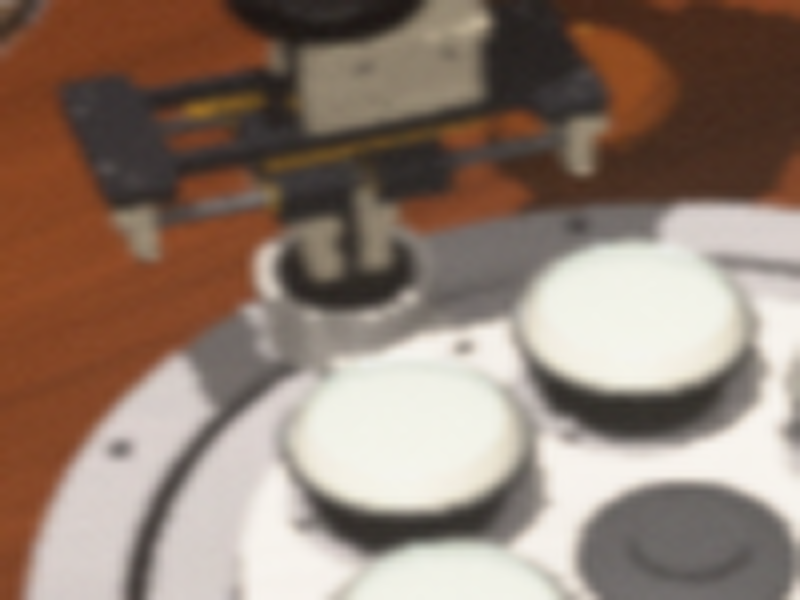

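>>> apply_moves([
  {"dx": 0, "dy": 0, "dz": -4, "spin": 0, "hand": 1},
  {"dx": 0, "dy": 0, "dz": -4, "spin": 0, "hand": 1},
  {"dx": 0, "dy": 0, "dz": -3, "spin": 0, "hand": 1},
  {"dx": 0, "dy": 0, "dz": -1, "spin": 0, "hand": 1},
  {"dx": 0, "dy": 0, "dz": 0, "spin": 0, "hand": 1},
])

```text
t: 3.58
eef_pos: [0.4368, 0.0531, 0.278]
ee_rot: [-2.581, 1.57, 0.336]
force: [-1.5, 1.0, 6.0]
width: 0.0006
```

```bash
python3 st.py
```

```text
t 3.575 tip [0.437  0.0532 0.1   ] F [-1.5  1.   6. ] w 0.0006 yax [-0.223 -0.975 -0.001] q [ 0.57  0.1  -0.66  0.   -0.81  0.77]
```

>>> apply_moves([
  {"dx": 0, "dy": 0, "dz": -1, "spin": 0, "hand": 1},
  {"dx": 0, "dy": 0, "dz": 0, "spin": 0, "hand": 1},
  {"dx": 0, "dy": 0, "dz": 0, "spin": 0, "hand": 1},
  {"dx": 0, "dy": 0, "dz": 0, "spin": 0, "hand": 1},
  {"dx": 0, "dy": 0, "dz": 0, "spin": 0, "hand": 1},
])

```text
t: 4.2
eef_pos: [0.4368, 0.0531, 0.277]
ee_rot: [-2.566, 1.57, 0.351]
force: [-1.4, 1.7, 7.1]
width: 0.0007
```

```bash
python3 st.py; python3 st.py
```

```text
t 4.2 tip [0.437  0.0532 0.099 ] F [-1.4  1.7  7.1] w 0.0007 yax [-0.223 -0.975 -0.001] q [ 0.57  0.1  -0.66  0.   -0.81  0.77]
t 4.2 tip [0.437  0.0532 0.099 ] F [-1.4  1.7  7.1] w 0.0007 yax [-0.223 -0.975 -0.001] q [ 0.57  0.1  -0.66  0.   -0.81  0.77]
```

```bash
cat > arc.py <<'E'
import numpy as np
for s in range(0,72,3):
    f=lambda p:np.array([640+205*np.cos(np.radians(-172.3-p)),80+205*np.sin(np.radians(-172.3-p))])
    print(s,f(s).round(1),(f(s+3)-f(s)).round(1))
E
python3 arc.py
```

```text
0 [436.8  52.5] [-1.2 10.7]
3 [435.7  63.2] [-0.6 10.7]
6 [435.1  73.9] [-0.  10.7]
9 [435.1  84.7] [ 0.5 10.7]
12 [435.6  95.4] [ 1.1 10.7]
15 [436.7 106. ] [ 1.6 10.6]
18 [438.3 116.7] [ 2.2 10.5]
21 [440.5 127.2] [ 2.7 10.4]
24 [443.2 137.5] [ 3.3 10.2]
27 [446.5 147.8] [ 3.8 10. ]
30 [450.3 157.8] [4.3 9.8]
33 [454.7 167.6] [4.8 9.6]
36 [459.5 177.2] [5.3 9.3]
39 [464.8 186.5] [5.8 9. ]
42 [470.6 195.5] [6.3 8.7]
45 [476.9 204.2] [6.7 8.4]
48 [483.7 212.6] [7.2 8. ]
51 [490.8 220.6] [7.6 7.6]
54 [498.4 228.2] [8.  7.2]
57 [506.3 235.4] [8.3 6.8]
60 [514.6 242.2] [8.7 6.3]
63 [523.3 248.5] [9.  5.9]
66 [532.3 254.4] [9.3 5.4]
69 [541.6 259.8] [9.5 4.9]
```

>>> apply_moves([
  {"dx": -0.5, "dy": 4, "dz": 0, "spin": 0, "hand": 1},
  {"dx": -0.5, "dy": 4, "dz": 0, "spin": 0, "hand": 1},
  {"dx": -0.3, "dy": 3, "dz": 0, "spin": 0, "hand": 1},
  {"dx": -0.1, "dy": 2, "dz": 0, "spin": 0, "hand": 1},
  {"dx": 0, "dy": 2, "dz": 0, "spin": 0, "hand": 1},
])

```text
t: 4.82
eef_pos: [0.4354, 0.0679, 0.2771]
ee_rot: [3.132, 1.57, -0.234]
force: [-1.6, -0.3, 6.6]
width: 0.0005
```

```bash
python3 st.py
```

```text
t 4.825 tip [0.4356 0.0679 0.0991] F [-1.6 -0.3  6.6] w 0.0005 yax [-0.223 -0.975  0.   ] q [ 0.61  0.1  -0.66  0.   -0.81  0.74]
```

>>> apply_moves([
  {"dx": 0, "dy": 2, "dz": 0, "spin": 0, "hand": 1},
  {"dx": 0, "dy": 2, "dz": 0, "spin": 0, "hand": 1},
  {"dx": 0, "dy": 2, "dz": 0, "spin": 0, "hand": 1},
  {"dx": 0, "dy": 2, "dz": 0, "spin": 0, "hand": 1},
  {"dx": 0, "dy": 2, "dz": 0, "spin": 0, "hand": 1},
])

```text
t: 5.45
eef_pos: [0.4352, 0.0778, 0.277]
ee_rot: [2.687, 1.57, -0.68]
force: [-1.3, -1.7, 6.7]
width: 0.0005
```

```bash
python3 st.py;python3 - <<'E'
from h import *
im=viewer.grab_frame("scene")[:,:,::-1].copy(); cv2.imwrite("pics/c4.png",cv2.resize(im[120:240,250:410],(800,600),interpolation=cv2.INTER_CUBIC))
E
```

```text
t 5.45 tip [0.4353 0.0778 0.099 ] F [-1.3 -1.7  6.7] w 0.0005 yax [-0.223 -0.975  0.   ] q [ 0.63  0.1  -0.66  0.   -0.81  0.72]
```

View pics/c4.png

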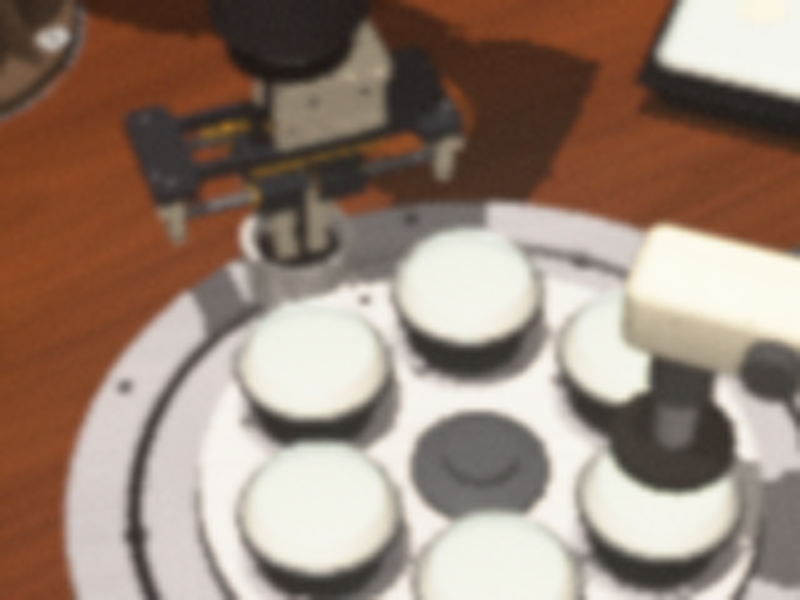

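The collar has started to follow the fingertips (it's now near full-frame (309,170)), and the side force is small. I'll carry on along the arc.

>>> apply_moves([
  {"dx": 0, "dy": 5, "dz": 0, "spin": 0, "hand": 1},
  {"dx": 0.2, "dy": 7, "dz": 0, "spin": 0, "hand": 1},
  {"dx": 0.3, "dy": 7, "dz": 0, "spin": 0, "hand": 1},
  {"dx": 0.6, "dy": 7, "dz": 0, "spin": 0, "hand": 1},
  {"dx": 0.8, "dy": 7, "dz": 0, "spin": 0, "hand": 1},
])

```text
t: 6.12
eef_pos: [0.4374, 0.1111, 0.2771]
ee_rot: [-3.11, 1.57, -0.193]
force: [0.7, -2.2, 6.3]
width: 0.0006
```

```bash
python3 st.py
```

```text
t 6.125 tip [0.4376 0.111  0.0991] F [ 0.7 -2.2  6.3] w 0.0006 yax [-0.223 -0.975 -0.   ] q [ 0.69  0.12 -0.64  0.   -0.81  0.66]
```

>>> apply_moves([
  {"dx": 1.3, "dy": 7, "dz": 0, "spin": 0, "hand": 1},
  {"dx": 1.6, "dy": 7, "dz": 1, "spin": 0, "hand": 1},
  {"dx": 1.7, "dy": 7, "dz": 1.5, "spin": 0, "hand": 1},
  {"dx": 2, "dy": 6.9, "dz": 1, "spin": 0, "hand": 1},
  {"dx": 2, "dy": 6.8, "dz": 0.5, "spin": 0, "hand": 1},
])

```text
t: 6.75
eef_pos: [0.4454, 0.1457, 0.2803]
ee_rot: [0.914, 1.57, -2.453]
force: [-1.5, -8.0, 1.0]
width: 0.0007
```

```bash
python3 st.py;python3 - <<'E'
from h import *
im=viewer.grab_frame("scene")[:,:,::-1].copy(); cv2.imwrite("pics/c5.png",cv2.resize(im[120:240,250:410],(800,600),interpolation=cv2.INTER_CUBIC))
E
```

```text
t 6.75 tip [0.4452 0.1455 0.1023] F [-1.5 -8.   1. ] w 0.0007 yax [-0.223 -0.975  0.001] q [ 0.74  0.14 -0.6  -0.   -0.83  0.61]
```

View pics/c5.png

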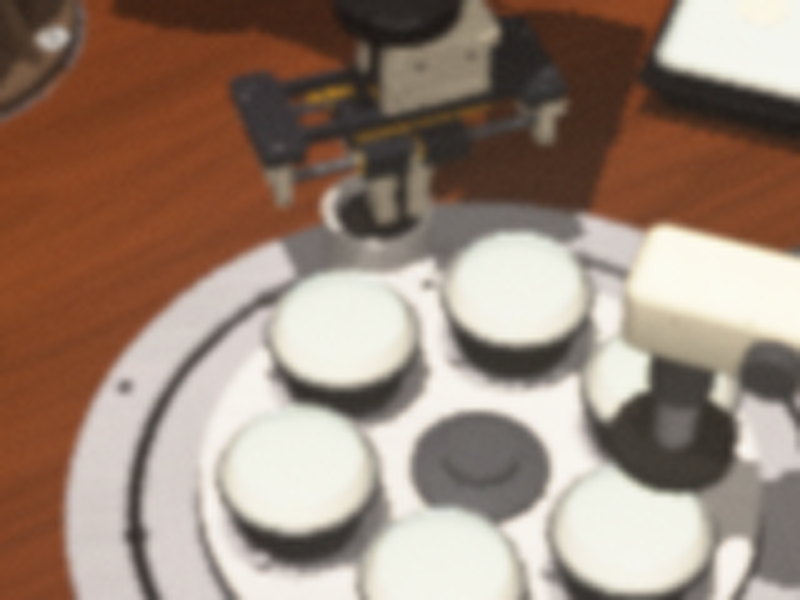

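The plunger is riding under the ring (vertical force about 1 N), and the collar is following the fingertips.

>>> apply_moves([
  {"dx": 2.4, "dy": 6.7, "dz": 0, "spin": 0, "hand": 1},
  {"dx": 2.6, "dy": 6.6, "dz": 0, "spin": 0, "hand": 1},
  {"dx": 2.8, "dy": 6.5, "dz": 0, "spin": 0, "hand": 1},
  {"dx": 3, "dy": 6.5, "dz": 0, "spin": 0, "hand": 1},
  {"dx": 3.2, "dy": 6.4, "dz": 0, "spin": 0, "hand": 1},
])

```text
t: 7.42
eef_pos: [0.4592, 0.1772, 0.28]
ee_rot: [1.203, 1.567, -2.164]
force: [0.9, -8.2, -0.1]
width: 0.0002
```

```bash
python3 st.py
```

```text
t 7.425 tip [0.4588 0.1766 0.102 ] F [ 0.9 -8.2 -0.1] w 0.0002 yax [-0.223 -0.975  0.004] q [ 0.77  0.18 -0.55  0.   -0.84  0.58]
```

>>> apply_moves([
  {"dx": 3.5, "dy": 6.2, "dz": 0, "spin": 0, "hand": 1},
  {"dx": 3.7, "dy": 6.1, "dz": 0, "spin": 0, "hand": 1},
  {"dx": 3.9, "dy": 6, "dz": 0, "spin": 0, "hand": 1},
  {"dx": 4, "dy": 5.9, "dz": 0, "spin": 0, "hand": 1},
  {"dx": 4.2, "dy": 5.8, "dz": 0, "spin": 0, "hand": 1},
])

```text
t: 8.05
eef_pos: [0.4785, 0.207, 0.2799]
ee_rot: [1.196, 1.566, -2.171]
force: [1.4, -8.8, 0.8]
width: 0.0006
```

```bash
python3 st.py;python3 - <<'E'
from h import *
im=viewer.grab_frame("scene")[:,:,::-1].copy()
cv2.imwrite("pics/c6raw.png",im)
cv2.imwrite("pics/c6.png",cv2.resize(im[120:240,270:430],(800,600),interpolation=cv2.INTER_CUBIC))
E
```

```text
t 8.05 tip [0.4781 0.2063 0.1019] F [ 1.4 -8.8  0.8] w 0.0006 yax [-0.224 -0.975  0.004] q [ 0.79  0.23 -0.49  0.   -0.86  0.56]
```

View pics/c6.png

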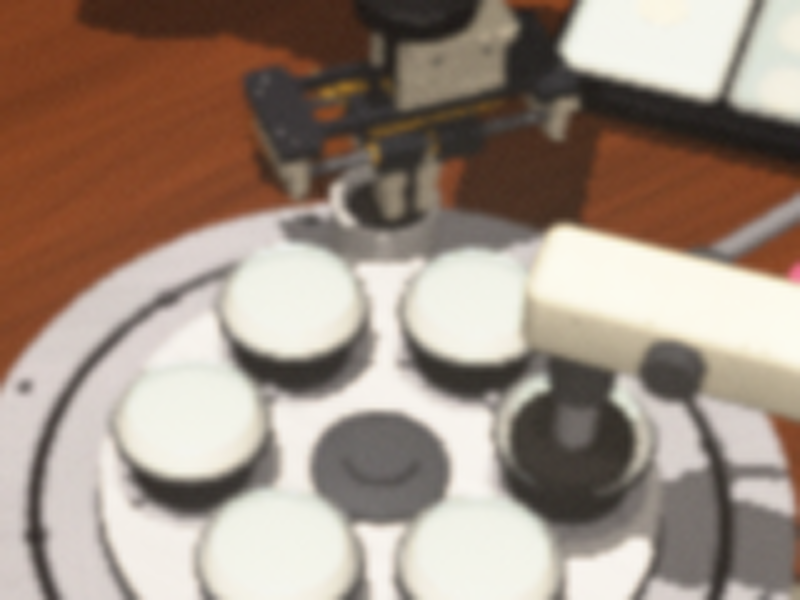

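```bash
cat > dial.py <<'E'
from h import *
# dial angle from pale bowl lids in scene view (nearest 60 deg ambiguity resolved by caller)
def lids(im):
    hsv=cv2.cvtColor(im,cv2.COLOR_BGR2HSV); m=((hsv[:,:,1]<40)&(hsv[:,:,2]>150)).astype(np.uint8)
    out=[]
    ax=np.array([.64,.08])
    return m
if __name__=="__main__":
    import sys
    for f in sys.argv[1:]:
        im=cv2.imread(f); 
        # dark sides of collar/bowls unreliable; use Hough-free: print candidates by colour (greenish lid)
        b,g,r=[im[:,:,k].astype(int) for k in range(3)]
        m=((g-r>3)&(g>150)).astype(np.uint8)
        m=cv2.morphologyEx(m,cv2.MORPH_OPEN,np.ones((3,3),np.uint8))
        k,l,s,c=cv2.connectedComponentsWithStats(m)
        for j in range(1,k):
            if 150<s[j,4]<900:
                P=plane("scene",c[j],.137)[0,:2]-[.64,.08]
                if np.hypot(*P)<.14: print(f,s[j,4],c[j].round(1),'r',np.hypot(*P).round(4),'ang mod60',(np.degrees(np.arctan2(P[1],P[0]))%60).round(2))
E
python3 dial.py pics/scene0.png pics/c6raw.png
python3 -c "
from h import *
p=plane('scene',[[347,161]],.11)[0,:2]-[.64,.08];print(np.hypot(*p),187.7-np.degrees(np.arctan2(p[1],p[0])))"
```

```text
0.1964419584961573 42.899705358102494
```

>>> apply_moves([
  {"dx": 4.5, "dy": 5.5, "dz": 1, "spin": 0, "hand": 1},
  {"dx": 4.7, "dy": 5.4, "dz": 1, "spin": 0, "hand": 1},
  {"dx": 4.8, "dy": 5.2, "dz": 0.5, "spin": 0, "hand": 1},
  {"dx": 5, "dy": 5, "dz": 0, "spin": 0, "hand": 1},
  {"dx": 3, "dy": 3, "dz": 0, "spin": 0, "hand": 1},
])

```text
t: 8.72
eef_pos: [0.5, 0.2311, 0.2817]
ee_rot: [1.001, 1.565, -2.366]
force: [-0.8, -7.7, -3.0]
width: 0.0007
```

```bash
python3 st.py;python3 - <<'E'
from h import *
im=viewer.grab_frame("scene")[:,:,::-1].copy()
cv2.imwrite("pics/c7raw.png",im)
cv2.imwrite("pics/c7.png",cv2.resize(im[130:205,300:400],(800,600),interpolation=cv2.INTER_CUBIC))
im=viewer.grab_frame("side")[:,:,::-1].copy()
cv2.imwrite("pics/s7.png",cv2.resize(im[100:220,220:380],(800,600),interpolation=cv2.INTER_CUBIC))
E
```

```text
t 8.725 tip [0.4993 0.2304 0.1037] F [-0.8 -7.7 -3. ] w 0.0007 yax [-0.224 -0.975  0.005] q [ 0.79  0.27 -0.42 -0.   -0.88  0.56]
```

View pics/c7.png

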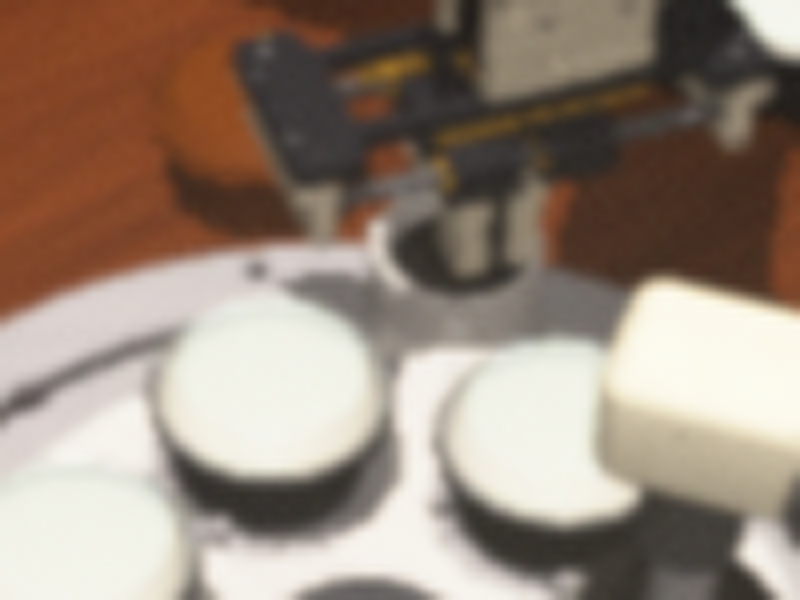

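View pics/s7.png

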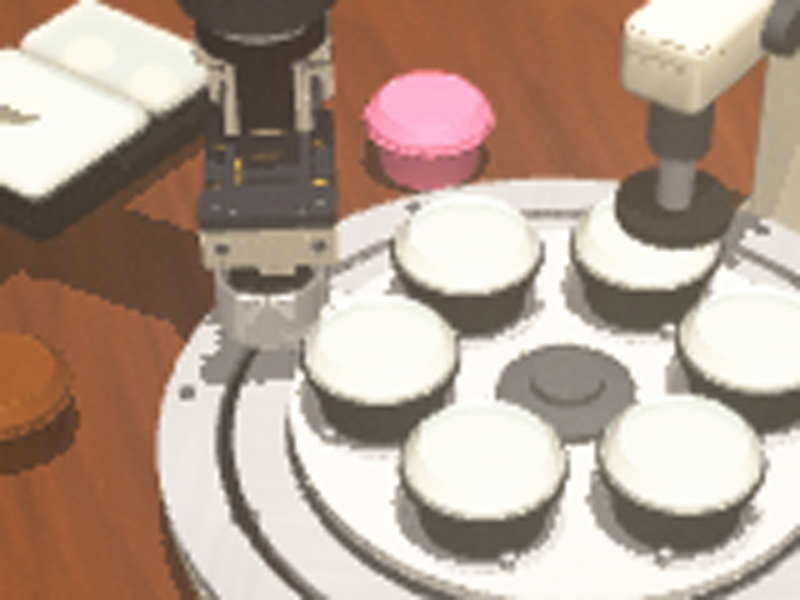

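```bash
python3 -c "
from h import *
for uv in ([357.2,159.4],[357.2,160.4],[358,159.4]):
  p=plane('scene',[uv],.11)[0,:2]-[.64,.08];print(np.hypot(*p),187.7-np.degrees(np.arctan2(p[1],p[0])))
p=np.array([.4993,.2304])-[.64,.08];print('tip',np.hypot(*p),187.7-np.degrees(np.arctan2(p[1],p[0])))
# start lids
a=np.radians(187.7-60); 
for d in (46,50,54,60):
  a=np.radians(187.7-d); P=[.64+.205*np.cos(a),.08+.205*np.sin(a),.11]; t=np.linspace(0,2*np.pi,200); C=np.c_[P[0]+.035*np.cos(t),P[1]+.035*np.sin(t),0*t+.11]; u=proj('scene',C); print(d,proj('scene',P).round(1),'leftmost',u[:,0].min().round(1),'right',u[:,0].max().round(1),'crop left',((u[:,0].min()+.5-300)*8).round())
"
```

```text
0.20804330748659758 51.86892538832433
0.20351810504245235 52.080989006375546
0.20859069797040564 52.556728452762826
tip 0.20595302862546108 54.608497077333794
46 [[350.5 159.3]] leftmost 339.6 right 361.5 crop left 321.0
50 [[355.  159.8]] leftmost 344.0 right 365.9 crop left 356.0
54 [[359.4 160.4]] leftmost 348.4 right 370.4 crop left 391.0
60 [[365.9 161.8]] leftmost 354.9 right 377.0 crop left 443.0
```

>>> apply_moves([
  {"dx": 2.9, "dy": 2.7, "dz": 0, "spin": 0, "hand": 1},
  {"dx": 2.9, "dy": 2.6, "dz": 0, "spin": 0, "hand": 1},
  {"dx": 3, "dy": 2.6, "dz": 0, "spin": 0, "hand": 1},
  {"dx": 3, "dy": 2.5, "dz": 0, "spin": 0, "hand": 1},
  {"dx": 2, "dy": 1.6, "dz": 0, "spin": 0, "hand": 1},
])

```text
t: 9.45
eef_pos: [0.5139, 0.2432, 0.2821]
ee_rot: [1.004, 1.566, -2.364]
force: [-1.5, -6.7, -1.2]
width: 0.0002
```

```bash
python3 st.py;python3 - <<'E'
from h import *
im=viewer.grab_frame("scene")[:,:,::-1].copy()
cv2.imwrite("pics/c8.png",cv2.resize(im[130:205,300:400],(800,600),interpolation=cv2.INTER_CUBIC))
E
```

```text
t 9.45 tip [0.5133 0.2427 0.1041] F [-1.5 -6.7 -1.2] w 0.0002 yax [-0.224 -0.975  0.004] q [ 0.79  0.3  -0.38 -0.   -0.89  0.56]
```

View pics/c8.png

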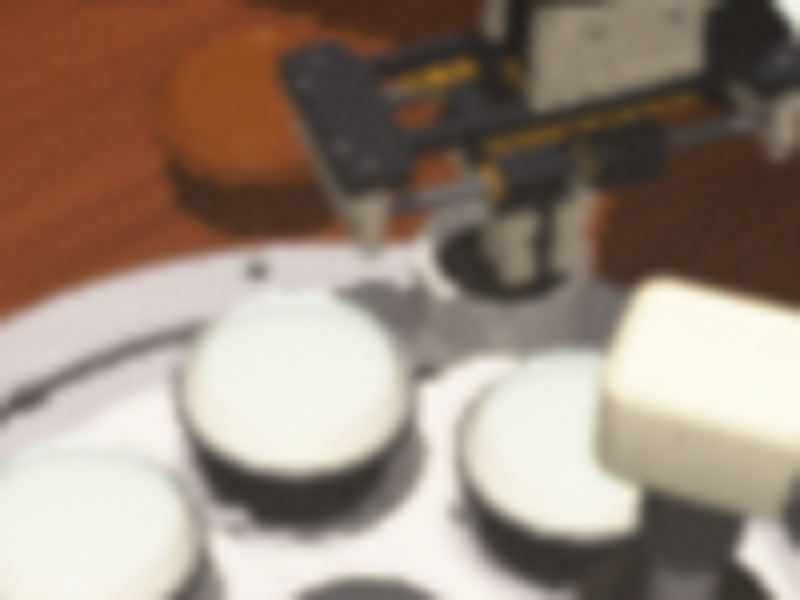

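>>> apply_moves([
  {"dx": 1.2, "dy": 0.9, "dz": 0, "spin": 0, "hand": 1},
  {"dx": 1.2, "dy": 0.9, "dz": 0, "spin": 0, "hand": 1},
  {"dx": 1.2, "dy": 0.8, "dz": 0, "spin": 0, "hand": 1},
  {"dx": 1.2, "dy": 0.8, "dz": 0, "spin": 0, "hand": 1},
  {"dx": 0.8, "dy": 0.5, "dz": 0, "spin": 0, "hand": 1},
])

```text
t: 10.12
eef_pos: [0.52, 0.2481, 0.2827]
ee_rot: [0.824, 1.569, -2.543]
force: [-1.0, -2.0, -0.9]
width: 0.0001
```

```bash
python3 st.py
```

```text
t 10.125 tip [0.5198 0.2479 0.1047] F [-1.  -2.  -0.9] w 0.0001 yax [-0.223 -0.975  0.001] q [ 0.78  0.31 -0.37 -0.   -0.9   0.56]
```

>>> apply_moves([
  {"dx": 0.8, "dy": 0.5, "dz": 0, "spin": 0, "hand": 1},
  {"dx": 0.8, "dy": 0.5, "dz": 0, "spin": 0, "hand": 1},
  {"dx": 0.4, "dy": 0.3, "dz": 0, "spin": 0, "hand": 1},
  {"dx": 0, "dy": 0, "dz": 0, "spin": 0, "hand": 1},
  {"dx": 0, "dy": 0, "dz": 0, "spin": 0, "hand": 1},
])

```text
t: 10.75
eef_pos: [0.5226, 0.2502, 0.2837]
ee_rot: [-2.178, 1.569, 0.739]
force: [-0.0, 0.6, 5.2]
width: 0.0003
```

```bash
python3 st.py;python3 - <<'E'
from h import *
im=viewer.grab_frame("scene")[:,:,::-1].copy()
cv2.imwrite("pics/c9.png",cv2.resize(im[130:205,300:400],(800,600),interpolation=cv2.INTER_CUBIC))
E
```

```text
t 10.75 tip [0.5228 0.2504 0.1057] F [-0.   0.6  5.2] w 0.0003 yax [-0.223 -0.975 -0.002] q [ 0.78  0.31 -0.36  0.   -0.9   0.56]
```

View pics/c9.png

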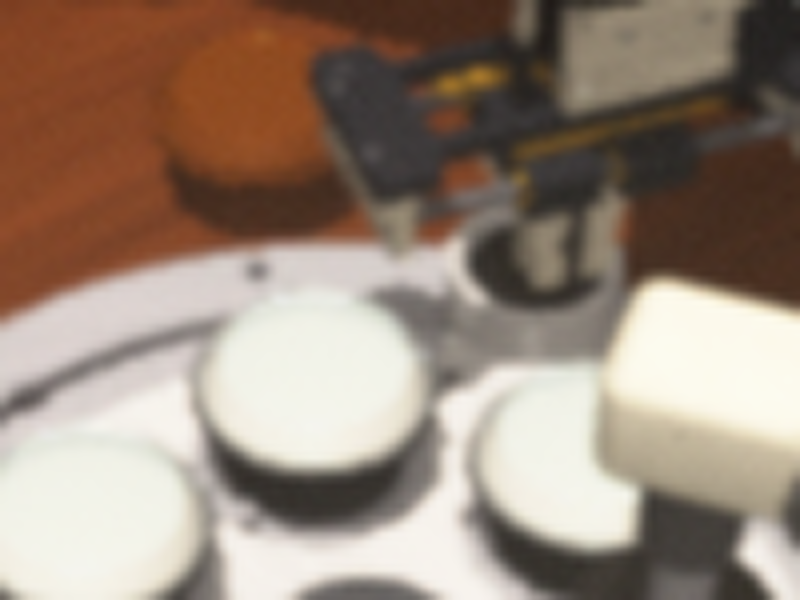

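The plunger now pushes up on the fingertips with about 5 N, and the collar's left edge is at crop x≈443, which is where 60° should put it. So the pin is in the next hole. I'll back off the wall a little and lift straight up.

>>> apply_moves([
  {"dx": -1.5, "dy": -1, "dz": 0.5, "spin": 0, "hand": 1},
  {"dx": -0.8, "dy": -0.5, "dz": 2, "spin": 0, "hand": 1},
  {"dx": 0, "dy": 0, "dz": 4, "spin": 0, "hand": 1},
  {"dx": 0, "dy": 0, "dz": 10, "spin": 0, "hand": 1},
  {"dx": 0, "dy": 0, "dz": 20, "spin": 0, "hand": 1},
])

```text
t: 11.42
eef_pos: [0.5195, 0.2478, 0.3194]
ee_rot: [0.87, 1.568, -2.497]
force: [0.3, 0.9, 0.2]
width: 0.0004
```

>>> apply_moves([
  {"dx": 0, "dy": 0, "dz": 25, "spin": 0, "hand": 1},
  {"dx": 0, "dy": 0, "dz": 25, "spin": 0, "hand": 1},
  {"dx": -20, "dy": 40, "dz": 25, "spin": 0, "hand": 1},
  {"dx": -20, "dy": 50, "dz": 10, "spin": 0, "hand": 1},
  {"dx": -20, "dy": 40, "dz": 0, "spin": 0, "hand": 1},
])

```text
t: 12.05
eef_pos: [0.4592, 0.3794, 0.4062]
ee_rot: [-1.908, 1.569, 1.009]
force: [0.8, 0.1, -0.3]
width: 0.0005
```

>>> apply_moves([
  {"dx": -20, "dy": 40, "dz": 0, "spin": 0, "hand": 1},
  {"dx": -20, "dy": 40, "dz": 0, "spin": 0, "hand": 1},
  {"dx": 0, "dy": 0, "dz": 0, "spin": 0, "hand": 1},
  {"dx": 0, "dy": 0, "dz": 0, "spin": 0, "hand": 1},
  {"dx": 0, "dy": 0, "dz": 0, "spin": 0, "hand": 1},
])

```text
t: 12.68
eef_pos: [0.4203, 0.4573, 0.4048]
ee_rot: [1.321, 1.57, -2.047]
force: [-0.3, -0.3, 0.0]
width: 0.0007
```

```bash
python3 st.py;python3 - <<'E'
from h import *
ax=np.array([.64,.08])
for n,x,y in (("scene",245,140),("side",240,110)):
    im=viewer.grab_frame(n)[:,:,::-1].copy()
    s=4; big=cv2.resize(im,None,fx=s,fy=s,interpolation=cv2.INTER_CUBIC)
    a=np.radians(187.7-60); B=ax+.205*np.array([np.cos(a),np.sin(a)])
    for t in np.linspace(0,6.28,24):
        u=(proj(n,[*(B+.03*np.array([np.cos(t),np.sin(t)])),.11])[0]+.5)*s; cv2.circle(big,tuple(int(v) for v in u),2,(0,0,255),-1)
    cv2.imwrite(f"pics/e_{n}.png",big[y*s:y*s+600,x*s:x*s+760])
E
```

```text
t 12.675 tip [0.4203 0.4572 0.2268] F [-0.3 -0.3  0. ] w 0.0007 yax [-0.224 -0.975  0.   ] q [ 1.14  0.27 -0.11 -0.   -1.19  0.2 ]
```

View pics/e_scene.png

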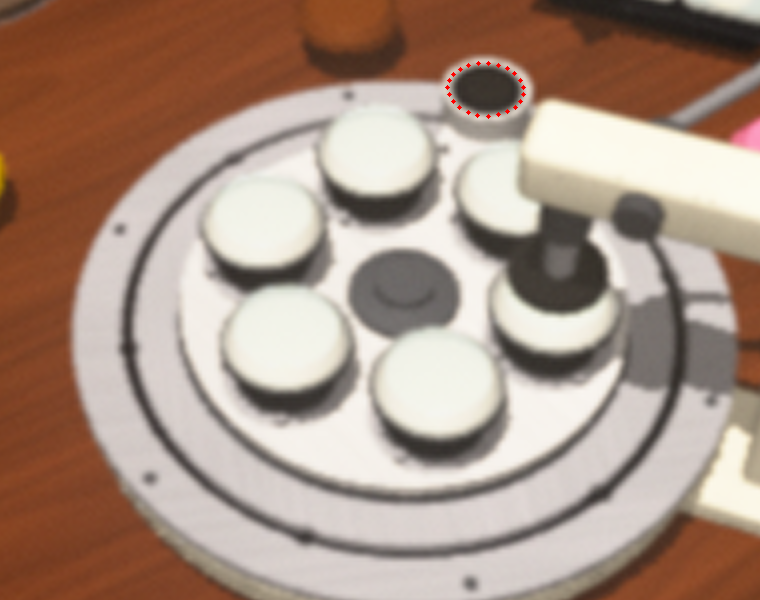

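View pics/e_side.png

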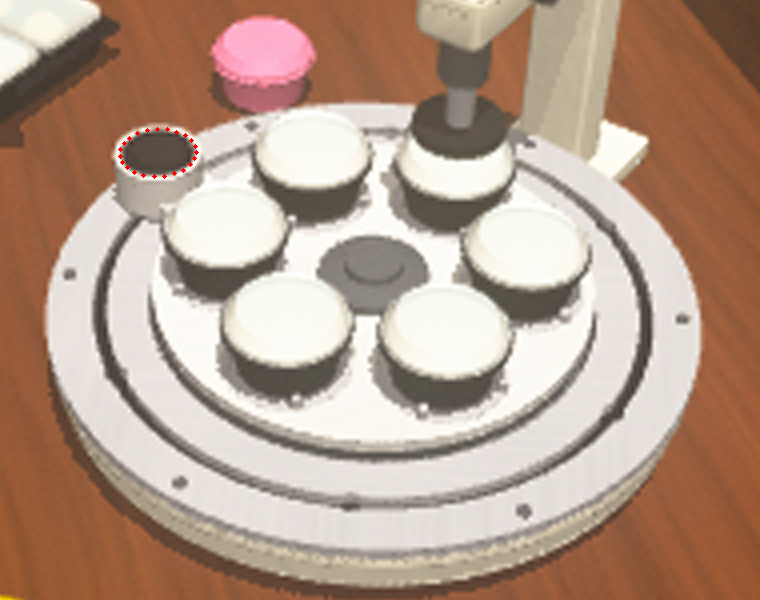

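The collar sits exactly on the circle drawn for 60° in both views. The button fills it up to the rim, all six bowls are standing in their nests, and the hand is well clear.

```bash
python3 -c "
from station import arm
print(arm.job_done())"
```

```text
the job is handed in; nothing more can be done
None
```

I turned the dial table one station clockwise, let the plunger lock it in the next hole, took the hand away and handed the job in after about 13 s on the robot clock. No verdict was reported.

- **What I did:** With closed fingertips I pressed the button about 13 mm (about 7 N upward) and pushed the collar's wall around the arc. Side force was at most about 9 N at the readings I took between moves. I raised the tips partway so the pin rode under the ring, then backed off and lifted straight up once it sprang into the hole.
- **Locking:** At about 60° the plunger pushed up on the fingertips with about 5 N, and the side force fell to nearly zero. That is how I knew the pin had entered the hole.
- **Last checks:** In the scene and side views the collar lay on the circle drawn for 60°, with the button back up at the rim. All six bowls stood in their nests, and the force on the hand was about zero, clear of everything. The views of the dial did not cover the spoon and label roll, so I did not recheck those; the arm never went near them.
- **What failed:** My first three move calls were refused because each row lacked the `spin` value; nothing moved. My attempt to read the dial angle from the bowl lids found no lids, so I used the collar's position and the forces instead.

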